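# Refit the sampler's hand knob on its D-shaft

## Robot

A 6-joint arm with a two-finger parallel gripper is mounted at the origin on the work surface. World frame = base frame: x ahead of the robot, y to its left, z up, the work surface at z = 0. Lengths are in mm, angles in rad, forces in N, time in s.
With the tool pointing down it reaches from about 275 to 1000 mm from the base axis. Payload 8.4 kg.
Tool frame: the origin (TCP) lies midway between the tips of the shut fingers; the grasp point (between the pads) lies grip_depth behind it (grip_depth is the distance from the TCP to the grasp point, in mm); z points along the fingers, y is the line along which they close (so a half turn about z gives the same grasp; the last joint's range is limited). The gripper opens to 85 mm and grips with 20 to 120 N. Pads are 22 mm wide; open, the fingers measure 114 mm over their backs; the gripper's body (76 mm by 85 mm) begins 54 mm behind the grasp point. The pads swing forward as they close: fully open they stand 13 mm farther back than shut.
Start: joints at [-1.23, 0.353, 1.633, -0, 1.155, -0.002], TCP at [210.077, -588.639, 231.281] pointing down, gripper open.
Joint ranges: [-2.63, 2.63], [-0.92, 2.1], [0.06, 2.66], [-1.3, 4.44], [0, 2.69], [-3.02, 3.02]. Speed limits (rad/s): [2.22, 2.22, 2.79, 3.14, 3.14, 3.14].

## Interface

Orientations are given as [roll, pitch, yaw] about the fixed x, y, z axes, in that order (R = Rz(yaw) Ry(pitch) Rx(roll)).
In Python, from rig import * gives the robot as it stands.
- The arm moves only by the shell command python3 -m creep 'ROWS' [FORCE]. ROWS is JSON, a list of rows, each an object of numbers: "x", "y", "z": the shift along the tool's x, y, z in mm; "rx", "ry", "rz": the turn, a rotation vector about the tool's x, y, z in rad; "hand": the finger opening in mm, from 0 to 85.4. A call has 1 to 20 rows; each row shifts and turns the commanded pose from where the row before left it, along the tool's axes as they then stand; what a row does not reach is not made up. A row lasts 1/8 s, in which the tool goes at most 62.5 mm and 10.7 degrees, less where a joint would pass 70% of its speed; a pose out of reach is approached as far as the arm can. A call with a gripper value outside its range is refused whole. The fingers move at their own pace and stop on an object; FORCE is the grip in N (left out, the last holds). Time passes only in rows, so rows that do not move let the fingers close. It gives the time, the measured TCP pose, the force, the opening and the grip force at its end, in the units of the state.
- sense(): the state, without advancing time (a new reading comes with each control period).
- grab_frame(name): name is "scene" or "top" or "wrist"; returns the picture (400x640x3 uint8, red, green, blue); there is no depth.
- get_calibration(name): a dict with "K" (3x3 intrinsics, pixels), "k1" (the pictures are not rectified: a ray, as slopes to the right and down, at radius r is drawn at 1 + k1 r^2 times it, then the intrinsics apply), "R" (3x3) and "t" (3): a world point X has camera coordinates R X + t. Camera axes: x right, y down, z forward; pixel columns grow to the right and rows downward; lengths in mm; the calibration is good to about 2 mm. A picture is of the moment at which its call begins: read the wrist's pose just before it. get_calibration takes no time and is no camera call; for the wrist camera it gives the pose at the moment of the call.
- sign_off(): hands the job in; it is judged then, once.
The state is a dict: "clock": time; "qpos": joint angles; "qvel": joint speeds; "joint_efforts": joint torques, N m; "eef_pos": TCP position; "tcp_rot": TCP orientation; "contact_force": force on the tool from outside, world axes, zero at the start; "wrist_torque": the same for the moment, N m; "opening": opening from 0.0 (shut) to 1.0 (fully open); "grasp_force": force on a finger pad.
Only numpy, scipy, OpenCV 4.12 (cv2) and the standard library are available. Lean on these libraries where they do the work, as an engineer would, in place of code of your own. Each camera call takes 0.05 s, during which the arm holds its last target. There are 200 camera calls.

## Task

The sampler's cross-shaped hand knob has been left in the aluminium parking bracket. Take it out, stand it upright on the black rubber mat and let go so that you can take it again by its other two arms, then line its D-bore up with the sampler's D-shaft (pointer rib on the side of the shaft's flat) and push it straight down until it snaps fully home on the boss. Let go, and leave the other things on the bench standing where they are.

Things in the scene. Friction and masses are not known exactly. Their poses are not given: they have to be found in the camera images.
- knob_mid (a point): centre of the hand knob, on its axis 23 mm above its underside. The knob is a grey four-armed cross seen from above: 60 mm across either pair of opposite arms, arms 24 mm wide with flat ends, 46 mm tall, 0.13 kg. z is its axis, up when upright. At the start it stands upright in the parking bracket, its x axis along the bracket's x within 0.06 rad
- knob_pointer (a point): outer end of the white raised pointer rib (24 mm long, 6 wide, 5 high) that lies on top of the knob's +x arm; 27 mm from the knob's axis along its +x and 27 mm above knob_mid
- knob: the same hand knob: origin on its axis at the centre of its underside, axes as at knob_mid. Its underside has a D-shaped bore, 26 mm diameter, 36 mm deep, closed at the top; the bore's flat is on the pointer (+x) side, 7 mm from the axis
- bracket: fixed aluminium U-shaped parking bracket for the knob; origin under its centre, on the bench. 5 mm floor; two cheeks 64 mm long (x), 49 mm tall, at +y and -y, 74 mm apart inside: 7 mm beside the knob's y arms, no room for a finger. Its x ends are open, so there the knob is taken from above by its two x arms (pointer arm and opposite)
- mat: flat black rubber mat fixed on the bench, 150 mm (x) by 120 mm (y), 4 mm thick; origin under its centre, on the bench
- sampler: fixed beige sampler, a box 250 mm (x) by 230 mm (y), round grey tray on top ringed with low sample tubes (tops 73 mm above the bench); origin under its centre, on the bench. Two guard plates, 44 mm wide, 106 mm above the bench at the top, stand at +x and -x of the shaft, inner faces 36 mm from its axis: 6 mm beside the knob's x arms, no room for a finger. The y sides are open: hold the knob by its y arms
- seat (a point): on the sampler's axis, centre of the top of the aluminium boss (52 mm diameter), 62 mm above the bench; axes as the sampler. The upright fixed steel D-shaft rises 35 mm above this point: 24 mm diameter, top bevelled 2.5 mm, its flat facing +x, 6 mm from the axis. The knob goes on with its x axis along this x (play 1 mm and 0.1 rad). Fully home, knob_mid is 23 mm above this point
- catch_l (a joint): sprung catch on the shaft's +y side: 0 out, grows (m) as pressed into the shaft. With its twin it resists once the knob's underside is less than about 17 mm above the boss; pushing past both takes about 8 to 12 N straight down, and over the last 5 mm they snap out inside the bore and hold the knob down
- catch_r (a joint): the twin catch on the shaft's -y side
- reagent: bystander: white reagent bottle with screw cap, 64 mm diameter, 150 mm tall; origin at the centre of its underside
- jar: bystander: short amber jar, 60 mm diameter, 85 mm tall; origin at the centre of its underside
- plain_cap: bystander: plain round grey cap, 56 mm diameter, 35 mm tall, without arms or bore: not the knob; origin at the centre of its underside
- beaker: bystander: glass beaker, 60 mm diameter, 80 mm tall; origin at the centre of its underside
- tip_box: bystander: closed blue box, 90 x 120 x 60 mm tall; origin at the centre of its underside
There are look-alikes about, which are no part of the job. Leave any purple look-alike of the knob alone. There is more than one size of the mat; the one meant has the size given above.

How it is judged (in metres and radians):
On the way:
1. the knob stands upright on the rubber mat, let go (x of knob_mid in the frame of mat between -0.075 and 0.075 m and y of knob_mid in the frame of mat between -0.06 and 0.06 m and z of knob_mid in the frame of mat below 0.031 m and angle between knob_mid's own z axis and vertical below 0.1 rad and contact force between the fingers and knob below 0.1 N and linear speed of knob below 0.03 m/s), for 0.2 s.
At the end, for the whole second after the job is handed in: the knob sits on the sampler's D-shaft with its underside within 2.5 mm of the boss, its axis within 3 mm of the shaft's, upright within 0.06 rad, its pointer on the side of the shaft's flat (x axes within 0.16 rad), both catches snapped out (within 1.5 mm), let go and at rest (z of knob_mid in the frame of seat between 0.02 and 0.0255 m and horizontal distance between knob_mid and seat below 0.003 m and angle between the x axis of knob_mid and the x axis of seat, either way round below 0.16 rad and angle between knob_mid's own z axis and vertical below 0.06 rad and x of knob_pointer in the frame of seat above 0.02 m and value of joint each of catch_l, catch_r below 0.0015 m and contact force between the fingers and knob below 0.1 N and linear speed of knob below 0.02 m/s); the robot touches nothing.
It fails at once if a bystander (bottle, jar, round cap, beaker or blue box) is pushed more than 40 mm from its place or knocked over (distance of any of reagent, jar, plain_cap, beaker, tip_box from where it was at the start of the episode above 0.04 m or angle between any of reagent, jar, plain_cap, beaker, tip_box's own z axis and vertical above 0.6 rad).
It also fails if it takes over 58 s, if anything falls off the work surface, if the arm or the gripper's body presses on something with over 40 N, if the wrist force passes 120 N, or if a joint passes its speed limit or range.

## Working session

There is one attempt and no reset: what is moved stays moved. The work goes in short steps, Python scripts to look and compute and a shell command to move; the robot and the scene stay as the last step left them, time stands still between calls to the robot, and variables do not carry over. Pictures are saved under pics/ and viewed, at most 10 in all, crops included, and the job is handed in when it is done.

```bash
ls; mkdir -p pics; python3 - <<'E'
from rig import *
import cv2
for n in("scene","top"):
    f=grab_frame(n); cv2.imwrite(f"pics/{n}0.png",f[:,:,::-1])
    c=get_calibration(n);print(n,c)
s=sense();print(s)
E
```

```text
pics
scene {'K': array([[445.92324835,   0.        , 316.20982715],
       [  0.        , 445.92324835, 205.60552844],
       [  0.        ,   0.        ,   1.        ]]), 'k1': -0.05586707865781109, 'R': array([[ 0.13093326,  0.99129082,  0.01410622],
       [ 0.79863124, -0.09703414, -0.59394656],
       [-0.58740499,  0.08903303, -0.80438082]]), 't': array([ -57.27624993, -392.61608372, 1777.49179931])}
top {'K': array([[443.43455691,   0.        , 328.99871477],
       [  0.        , 443.43455691, 207.2587752 ],
       [  0.        ,   0.        ,   1.        ]]), 'k1': -0.12490438194991786, 'R': array([[-0.01097981, -0.99993323,  0.00360131],
       [-0.99624704,  0.01062996, -0.08590014],
       [ 0.08585612, -0.00453096, -0.99629724]]), 't': array([ -27.88733194,  572.17392132, 1139.42802383])}
{'clock': 0.1, 'qpos': array([-1.23037644e+00,  3.53572476e-01,  1.63406972e+00, -1.10086642e-05,
        1.15519182e+00, -2.39014327e-03]), 'qvel': array([-7.42220134e-04, -6.00035956e-04, -1.93860728e-03, -2.32454469e-04,
       -1.75804770e-03,  9.20965850e-05]), 'joint_efforts': array([ 2.81304659e-03, -6.06355405e+01, -3.42820573e+01,  2.43670493e-04,
        3.82801911e-03,  1.91822920e-05]), 'eef_pos': array([ 209.94326294, -588.22723962,  230.63649788]), 'tcp_rot': array([-3.14035127e+00,  7.09894389e-06,  3.42814490e-01]), 'contact_force': array([0.32803162, 0.25959182, 0.31749103]), 'wrist_torque': array([-0.02008683,  0.03003685,  0.02635326]), 'grasp_force': 0.0, 'opening': 0.9964342531016931}
```

View pics/top0.png

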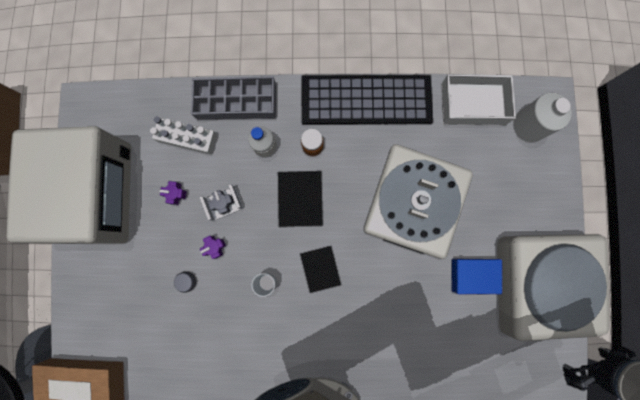

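View pics/scene0.png

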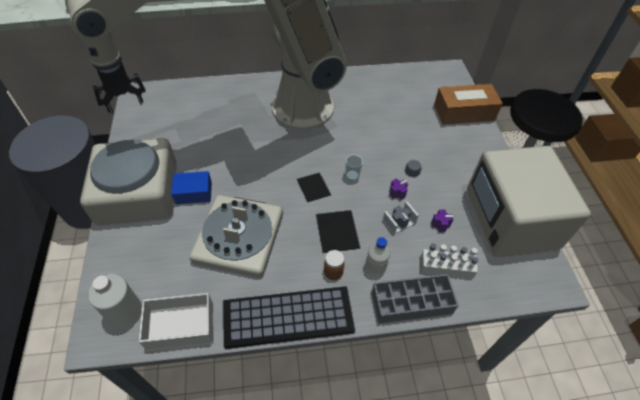

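```bash
python3 -c "
import rig;print([(n,getattr(rig,n)) for n in dir(rig) if n[0]!='_'])"
```

```text
[('MotionError', <class 'rig.MotionError'>), ('get_calibration', <function make.<locals>.<lambda> at 0x7f34dfc00680>), ('grab_frame', <function make.<locals>.drawn_camera at 0x7f34dfc000e0>), ('grip_depth', 18.700000000000003), ('sense', <function make.<locals>.<lambda> at 0x7f34dfc005e0>), ('sign_off', <function connect.<locals>.done at 0x7f34dfb777e0>)]
```

The top picture shows three cross-shaped things: grey one in the aluminium bracket at (220,202), and purple look-alikes at (172,192) and (212,246). The grey one is the knob. There are two mats, at (300,198), about 44x55 px, and at (320,269), smaller. The bigger one should be the 150x120 mat. The sampler is at (420,200) with two guards; the box at (557,287) has none. I'll enlarge to confirm.

```bash
cat > h.py <<'E'
from rig import *
import numpy as np, cv2
def ray(cal,px):
    K,k1,R,t=cal["K"],cal["k1"],cal["R"],cal["t"]
    d=np.array([(px[0]-K[0,2])/K[0,0],(px[1]-K[1,2])/K[1,1]]); u=d.copy()
    for _ in range(30): u=d/(1+k1*(u@u))
    return -R.T@t, R.T@np.array([u[0],u[1],1])
def atz(cal,px,z):
    o,v=ray(cal,px); return o+v*(z-o[2])/v[2]
def proj(cal,X):
    K,k1,R,t=cal["K"],cal["k1"],cal["R"],cal["t"]
    c=R@np.array(X,float)+t; u=c[:2]/c[2]; u=u*(1+k1*(u@u)); return K[0,0]*u+K[:2,2]
E
python3 - <<'E'
from h import *
f=cv2.imread('pics/top0.png')
a=cv2.resize(f[160:260,150:350],None,fx=4,fy=4,interpolation=cv2.INTER_CUBIC)[:,:800]
cv2.imwrite('pics/cropA.png',a)
b=cv2.resize(f[140:262,355:480],None,fx=4.8,fy=4.8,interpolation=cv2.INTER_CUBIC)
cv2.imwrite('pics/cropB.png',b)
c=get_calibration('top')
print('big mat',[atz(c,p,4).round() for p in((279,171),(322,170),(323,226),(279,226))])
print('small',[atz(c,p,4).round() for p in((301,252),(330,246),(341,286),(310,292))])
print('bracket',atz(c,(220,202),49).round(),'seat',atz(c,(421,199),97).round())
w=get_calibration('wrist');s=sense();print(w,s['eef_pos'])
E
```

```text
big mat [array([673., 100.,   4.]), array([675., -16.,   4.]), array([524., -18.,   4.]), array([525., 100.,   4.])]
small [array([455.,  41.,   4.]), array([470., -36.,   4.]), array([364., -64.,   4.]), array([350.,  18.,   4.])]
bracket [586. 248.  49.] seat [ 584. -262.   97.]
{'K': array([[297.41588788,   0.        , 316.16521388],
       [  0.        , 297.41588788, 194.47631427],
       [  0.        ,   0.        ,   1.        ]]), 'k1': 0.010195726705600525, 'R': array([[ 3.36928878e-01, -9.41529653e-01, -9.18303991e-04],
       [-8.99977028e-01, -3.22345409e-01,  2.93487287e-01],
       [-2.76622994e-01, -9.80578897e-02, -9.55962536e-01]]), 't': array([-624.88362484,  -39.47148137,  378.91322085])} [ 209.94326294 -588.22723962  230.63649788]
```

View pics/cropA.png

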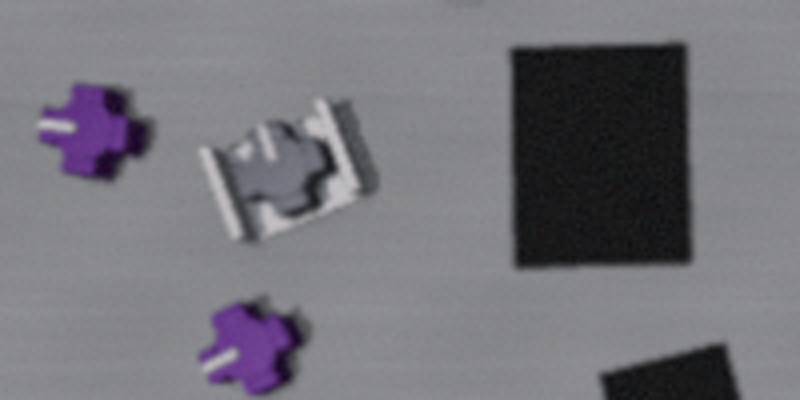

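View pics/cropB.png

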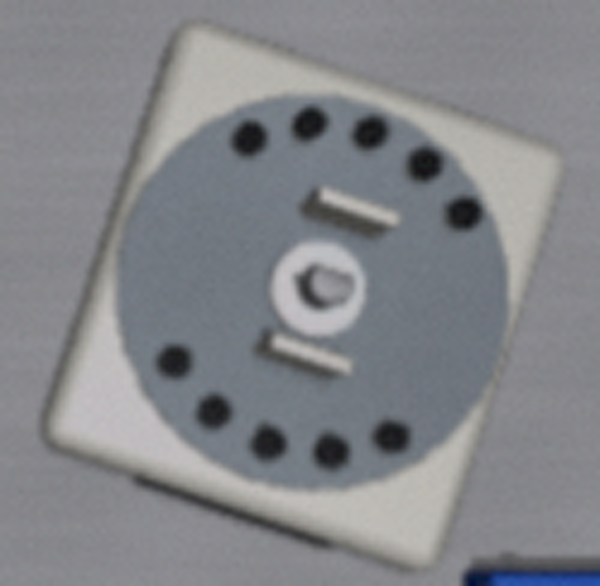

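Confirmed: grey knob in the bracket with its pointer toward the upper left (rib 267,142 in the crop, yaw about 0.38). The big mat measures 150x117 mm, so it is the one meant; the small one is about 107x80 mm. The sampler's guards in the second crop are at (358,207) and (313,354). The flat's side is not clear, so I'll check it with the wrist camera. First, over the bracket.

```bash
cat >> h.py <<'E'
from scipy.spatial.transform import Rotation as Ro
def plan(x,y,z,yaw):
    "shift in the current tool axes, then turn (do turn as rotvec in tool), from measured pose"
    s=sense(); R=Ro.from_euler('xyz',s['tcp_rot']); Rt=Ro.from_euler('xyz',[np.pi,0,yaw])
    print('t',round(s['clock'],2),'pose',s['eef_pos'].round(1),s['tcp_rot'].round(3),'F',s['contact_force'].round(1),'open',round(s['opening'],3),'grip',round(s['grasp_force'],1),'j6',s['qpos'][5].round(2))
    print('turn',(R.inv()*Rt).as_rotvec().round(4),'shift now',R.inv().apply(np.array([x,y,z])-s['eef_pos']).round(1),'shift after turn',Rt.inv().apply(np.array([x,y,z])-s['eef_pos']).round(1))
E
python3 -m creep '[{"rz":-0.178},{"rz":-0.178},{"rz":-0.178},{"rz":-0.178},{"rz":-0.178},{"rz":-0.178},{"rz":-0.178},{"rz":-0.178},{"rz":-0.178}]'
python3 -m creep '[{"x":40,"y":41},{"x":40,"y":41},{"x":40,"y":41},{"x":40,"y":41},{"x":40,"y":41},{"x":40,"y":41},{"x":40,"y":41},{"x":40,"y":41},{"x":40,"y":41},{"x":40,"y":41},{"x":40,"y":41},{"x":40,"y":41},{"x":40,"y":41},{"x":40,"y":41},{"x":40,"y":41},{"x":40,"y":41},{}]'
python3 - <<'E'
from h import *
c=get_calibration('wrist');f=grab_frame('wrist'); cv2.imwrite('pics/w1.png',f[:,:,::-1]); np.save('w1.npy',c,allow_pickle=True)
plan(586,248,231,1.949)
print(proj(c,[586,248,51]))
E
```

```text
t 0.15 pose [ 210.  -588.3  230.7] [-3.141 -0.     0.343] F [ 1.1  0.7 -0.2] open 1.0 grip 0.0 j6 -0.0
turn [-8.0000e-04 -9.0000e-04 -1.6062e+00] shift now [ 6.353e+02 -6.612e+02  5.000e-01] shift after turn [ 6.384e+02  6.583e+02 -3.000e-01]
[-1615.8127418  -1652.27796049]schema error: expected keys x, y, z, rx, ry, rz, hand
schema error: expected keys x, y, z, rx, ry, rz, hand
```

View pics/w1.png

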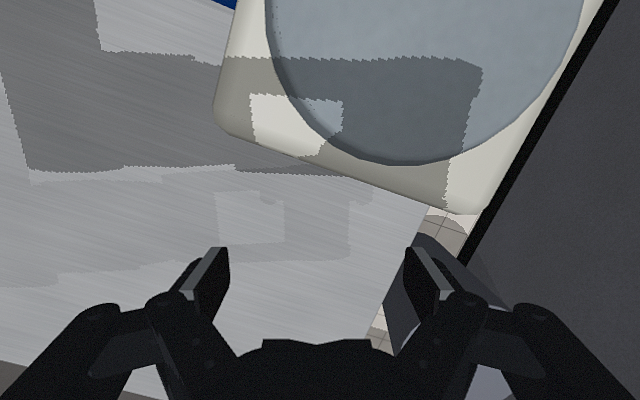

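All the keys are needed in each row, so the arm did not move. That picture still shows the start pose: fingers at about (205,270) and (435,270), no knob. Repeating with full rows.

```bash

python3 -m creep '[{"x":0,"y":0,"z":0,"rx":0,"ry":0,"rz":-0.178,"hand":85},{"x":0,"y":0,"z":0,"rx":0,"ry":0,"rz":-0.178,"hand":85},{"x":0,"y":0,"z":0,"rx":0,"ry":0,"rz":-0.178,"hand":85},{"x":0,"y":0,"z":0,"rx":0,"ry":0,"rz":-0.178,"hand":85},{"x":0,"y":0,"z":0,"rx":0,"ry":0,"rz":-0.178,"hand":85},{"x":0,"y":0,"z":0,"rx":0,"ry":0,"rz":-0.178,"hand":85},{"x":0,"y":0,"z":0,"rx":0,"ry":0,"rz":-0.178,"hand":85},{"x":0,"y":0,"z":0,"rx":0,"ry":0,"rz":-0.178,"hand":85},{"x":0,"y":0,"z":0,"rx":0,"ry":0,"rz":-0.178,"hand":85}]' && python3 -m creep '[{"x":40,"y":41,"z":0,"rx":0,"ry":0,"rz":0,"hand":85},{"x":40,"y":41,"z":0,"rx":0,"ry":0,"rz":0,"hand":85},{"x":40,"y":41,"z":0,"rx":0,"ry":0,"rz":0,"hand":85},{"x":40,"y":41,"z":0,"rx":0,"ry":0,"rz":0,"hand":85},{"x":40,"y":41,"z":0,"rx":0,"ry":0,"rz":0,"hand":85},{"x":40,"y":41,"z":0,"rx":0,"ry":0,"rz":0,"hand":85},{"x":40,"y":41,"z":0,"rx":0,"ry":0,"rz":0,"hand":85},{"x":40,"y":41,"z":0,"rx":0,"ry":0,"rz":0,"hand":85},{"x":40,"y":41,"z":0,"rx":0,"ry":0,"rz":0,"hand":85},{"x":40,"y":41,"z":0,"rx":0,"ry":0,"rz":0,"hand":85},{"x":40,"y":41,"z":0,"rx":0,"ry":0,"rz":0,"hand":85},{"x":40,"y":41,"z":0,"rx":0,"ry":0,"rz":0,"hand":85},{"x":40,"y":41,"z":0,"rx":0,"ry":0,"rz":0,"hand":85},{"x":40,"y":41,"z":0,"rx":0,"ry":0,"rz":0,"hand":85},{"x":40,"y":41,"z":0,"rx":0,"ry":0,"rz":0,"hand":85},{"x":40,"y":41,"z":0,"rx":0,"ry":0,"rz":0,"hand":85},{"x":0,"y":0,"z":0,"rx":0,"ry":0,"rz":0,"hand":85},{"x":0,"y":0,"z":0,"rx":0,"ry":0,"rz":0,"hand":85}]'
python3 - <<'E'
from h import *
plan(586,248,231,1.949)
c=get_calibration('wrist');print(proj(c,[586,248,51]))
E
```

```text
clock: 1.27
eef_pos: [210.0, -588.4, 230.9]
tcp_rot: [3.142, -0.001, 1.951]
contact_force: [0.1, -0.2, 0.9]
opening: 0.999
grasp_force: 0.0
clock: 3.52
eef_pos: [586.3, 246.6, 230.6]
tcp_rot: [-3.14, 0.0, 1.946]
contact_force: [-1.0, -0.6, 0.2]
opening: 0.993
grasp_force: 0.0
t 3.52 pose [586.3 246.6 230.6] [-3.14   0.     1.946] F [-1.  -0.6  0.2] open 0.993 grip 0.0 j6 0.02
turn [-0.0015  0.0003 -0.0035] shift now [ 1.4  0.2 -0.4] shift after turn [ 1.4  0.2 -0.4]
[317.34719833 171.99747999]
```

```bash
python3 - <<'E'
from h import *
c=get_calibration('wrist');f=grab_frame('wrist'); cv2.imwrite('pics/w2.png',f[:,:,::-1]); np.save('w2.npy',c,allow_pickle=True)
cv2.imwrite('pics/w2c.png',cv2.resize(f[100:250,217:417,::-1],None,fx=4,fy=4,interpolation=cv2.INTER_CUBIC))
E
```

```text
(no output)
```

View pics/w2c.png

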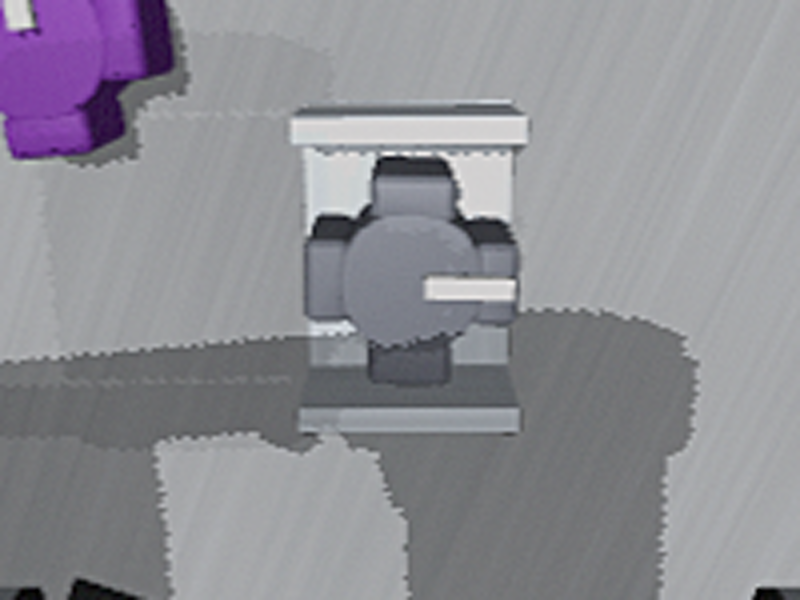

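```bash
python3 - <<'E'
from h import *
c=np.load('w2.npy',allow_pickle=True).item()
g=lambda u,v,z:atz(c,(217+u/4-.375,100+v/4-.375),z)[:2]
a,b=g(425,289,56),g(516,289.5,56); d=b-a;print('rib',a.round(1),b.round(1),np.hypot(*d).round(1),np.arctan2(d[1],d[0]).round(3))
u=d/np.hypot(*d);print('centre from rib',(b-27*u).round(1),(b-30*u).round(1))
U=[g(291,130,49),g(527,130,49)];L=[g(300,420,49),g(519,420,49)]
print('cheeks',[x.round(1) for x in U+L],np.hypot(*(U[1]-U[0])),np.hypot(*(L[1]-L[0])),'mid',((U[0]+U[1]+L[0]+L[1])/4).round(1))
for p in(U,L):
  d=p[1]-p[0];print(np.arctan2(d[1],d[0]).round(3))
print('gap',np.hypot(*(g(410,146,49)-g(410,407,49))), 'inner mid',((g(410,146,49)+g(410,407,49))/2).round(1))
for n,p in dict(W=(306,285),E=(517,285),Ntop=(413,176),Sbot=(408,345)).items():print(n,g(*p,45).round(1),g(*p,51).round(1))
E
```

```text
rib [591.1 251.4] [614.2 260.4] 24.8 0.37
centre from rib [589.1 250.6] [586.3 249.5]
cheeks [array([542.2, 277.2]), array([601. , 300.4]), array([572.7, 200.9]), array([631.4, 224.1])] 63.17759233414089 63.09900468479206 mid [586.9 250.6]
0.376
0.376
gap 73.93433396966377 inner mid [587.1 250.6]
W [560.6 237.9] [560.6 239.3]
E [615.9 259.7] [614.9 260.8]
Ntop [577.4 277.3] [577. 278.]
Sbot [593.8 232.2] [593.2 233.7]
```

The crop shows the grey knob upright in the bracket: rib from (425,289) to (516,289), cheeks 74 mm apart and 63 mm long as they should be. The purple look-alike is at the upper left. Knob centre is about (588,250), yaw 0.37. Going down and gripping.

```bash

python3 -m creep '[{"x":2.5,"y":2.8,"z":0,"rx":0,"ry":0,"rz":0.005,"hand":85},{"x":0,"y":0,"z":50,"rx":0,"ry":0,"rz":0,"hand":85},{"x":0,"y":0,"z":50,"rx":0,"ry":0,"rz":0,"hand":85},{"x":0,"y":0,"z":40,"rx":0,"ry":0,"rz":0,"hand":85},{"x":0,"y":0,"z":30,"rx":0,"ry":0,"rz":0,"hand":85},{"x":0,"y":0,"z":30,"rx":0,"ry":0,"rz":0,"hand":85},{"x":0,"y":0,"z":20,"rx":0,"ry":0,"rz":0,"hand":85},{"x":0,"y":0,"z":0,"rx":0,"ry":0,"rz":0,"hand":85}]' 50
python3 -m creep '[{"x":0,"y":0,"z":0,"rx":0,"ry":0,"rz":0,"hand":50},{"x":0,"y":0,"z":0,"rx":0,"ry":0,"rz":0,"hand":50},{"x":0,"y":0,"z":0,"rx":0,"ry":0,"rz":0,"hand":50},{"x":0,"y":0,"z":0,"rx":0,"ry":0,"rz":0,"hand":50},{"x":0,"y":0,"z":0,"rx":0,"ry":0,"rz":0,"hand":50},{"x":0,"y":0,"z":0,"rx":0,"ry":0,"rz":0,"hand":50}]' 50
```

```text
clock: 4.58
eef_pos: [587.8, 249.4, 10.2]
tcp_rot: [-3.139, 0.0, 1.939]
contact_force: [0.4, -0.5, 0.9]
opening: 0.995
grasp_force: 0.0
clock: 5.32
eef_pos: [589.6, 250.5, 12.9]
tcp_rot: [3.139, -0.0, 1.94]
contact_force: [-0.4, -0.3, 6.7]
opening: 0.7
grasp_force: 55.2
```

```bash

python3 -m creep '[{"x":0,"y":0,"z":-15,"rx":0,"ry":0,"rz":0,"hand":50},{"x":0,"y":0,"z":-25,"rx":0,"ry":0,"rz":0,"hand":50},{"x":0,"y":0,"z":-30,"rx":0,"ry":0,"rz":0,"hand":50},{"x":0,"y":0,"z":-30,"rx":0,"ry":0,"rz":0,"hand":50},{"x":-20,"y":-6.6,"z":0,"rx":0,"ry":0,"rz":0,"hand":50},{"x":-40,"y":-13,"z":0,"rx":0,"ry":0,"rz":0,"hand":50},{"x":-40,"y":-13,"z":0,"rx":0,"ry":0,"rz":0,"hand":50},{"x":-40,"y":-13,"z":0,"rx":0,"ry":0,"rz":0,"hand":50},{"x":-38,"y":-13,"z":0,"rx":0,"ry":0,"rz":0,"hand":50},{"x":-20,"y":-7,"z":0,"rx":0,"ry":0,"rz":0,"hand":50},{"x":0,"y":0,"z":30,"rx":0,"ry":0,"rz":0,"hand":50},{"x":0,"y":0,"z":30,"rx":0,"ry":0,"rz":0,"hand":50},{"x":0,"y":0,"z":15,"rx":0,"ry":0,"rz":0,"hand":50},{"x":0,"y":0,"z":0,"rx":0,"ry":0,"rz":0,"hand":50},{"x":0,"y":0,"z":0,"rx":0,"ry":0,"rz":0,"hand":50}]' 50
python3 - <<'E'
from h import *
plan(600,42,12,1.94)
E
```

```text
clock: 7.2
eef_pos: [599.5, 41.9, 37.1]
tcp_rot: [3.14, 0.0, 1.94]
contact_force: [-0.1, 0.2, -1.8]
opening: 0.699
grasp_force: 54.4
t 7.2 pose [599.5  41.9  37.1] [3.14 0.   1.94] F [-0.1  0.2 -1.8] open 0.699 grip 54.4 j6 -0.3
turn [0.0011 0.0003 0.    ] shift now [-0.1  0.5 25.1] shift after turn [-0.1  0.5 25.1]
```

```bash

python3 -m creep '[{"x":0,"y":0,"z":15,"rx":0,"ry":0,"rz":0,"hand":50},{"x":0,"y":0,"z":6,"rx":0,"ry":0,"rz":0,"hand":50},{"x":0,"y":0,"z":2,"rx":0,"ry":0,"rz":0,"hand":50},{"x":0,"y":0,"z":0,"rx":0,"ry":0,"rz":0,"hand":50}]' 50
python3 -m creep '[{"x":0,"y":0,"z":1,"rx":0,"ry":0,"rz":0,"hand":50},{"x":0,"y":0,"z":1,"rx":0,"ry":0,"rz":0,"hand":50},{"x":0,"y":0,"z":0,"rx":0,"ry":0,"rz":0,"hand":50}]' 50
```

```text
clock: 7.7
eef_pos: [598.7, 41.8, 13.1]
tcp_rot: [-3.141, -0.0, 1.94]
contact_force: [-0.3, -0.5, -0.5]
opening: 0.698
grasp_force: 54.4
clock: 8.07
eef_pos: [599.1, 41.8, 11.9]
tcp_rot: [3.141, 0.0, 1.94]
contact_force: [-1.1, -0.3, 4.5]
opening: 0.695
grasp_force: 54.8
```

```bash

python3 -m creep '[{"x":0,"y":0,"z":0,"rx":0,"ry":0,"rz":0,"hand":70},{"x":0,"y":0,"z":0,"rx":0,"ry":0,"rz":0,"hand":85},{"x":0,"y":0,"z":0,"rx":0,"ry":0,"rz":0,"hand":85},{"x":0,"y":0,"z":0,"rx":0,"ry":0,"rz":0,"hand":85},{"x":0,"y":0,"z":-20,"rx":0,"ry":0,"rz":0,"hand":85},{"x":0,"y":0,"z":-40,"rx":0,"ry":0,"rz":0,"hand":85},{"x":0,"y":0,"z":-50,"rx":0,"ry":0,"rz":0,"hand":85},{"x":0,"y":0,"z":-50,"rx":0,"ry":0,"rz":0,"hand":85},{"x":0,"y":0,"z":-40,"rx":0,"ry":0,"rz":0,"hand":85},{"x":0,"y":0,"z":0,"rx":0,"ry":0,"rz":0,"hand":85},{"x":0,"y":0,"z":0,"rx":0,"ry":0,"rz":0,"hand":85}]'
python3 - <<'E'
from h import *
c=get_calibration('wrist');f=grab_frame('wrist'); cv2.imwrite('pics/w3.png',f[:,:,::-1]); np.save('w3.npy',c,allow_pickle=True)
p=proj(c,[599,42,50]);print(p)
# sampler guess
ct=get_calibration('top')
g=lambda u,v,z:atz(ct,(355+u/4.8-.4,140+v/4.8-.4),z)[:2]
a,b=g(358,207,106),g(313,354,106);d=a-b;print('guards',a,b,np.hypot(*d),np.arctan2(d[1],d[0]),(a+b)/2)
plan(582,-262,250,1.94)
E
```

```text
clock: 9.45
eef_pos: [598.5, 41.8, 211.8]
tcp_rot: [3.141, 0.0, 1.94]
contact_force: [-0.0, 0.0, -0.0]
opening: 0.998
grasp_force: 0.0
[317.39123474 177.09207909]
guards [ 623.05275138 -282.0061804 ] [ 547.456579   -256.29463623] 79.84901240284427 -0.3278433889588912 [ 585.25466519 -269.15040831]
t 9.5 pose [598.1  41.8 210.9] [-3.141 -0.     1.94 ] F [ 0.2 -0.3  0.2] open 0.998 grip 0.0 j6 -0.3
turn [-0.001  -0.0003 -0.0001] shift now [-277.5 -124.7  -39.1] shift after turn [-277.5 -124.7  -39.1]
```

```bash

python3 -m creep '[{"x":-30,"y":-12,"z":-20,"rx":0,"ry":0,"rz":0,"hand":85},{"x":-51,"y":-22.5,"z":-10,"rx":0,"ry":0,"rz":0,"hand":85},{"x":-51,"y":-22.5,"z":-10,"rx":0,"ry":0,"rz":0,"hand":85},{"x":-51,"y":-22.5,"z":0,"rx":0,"ry":0,"rz":0,"hand":85},{"x":-51,"y":-22.5,"z":0,"rx":0,"ry":0,"rz":0,"hand":85},{"x":-50,"y":-22,"z":0,"rx":0,"ry":0,"rz":0,"hand":85},{"x":0,"y":0,"z":0,"rx":0,"ry":0,"rz":0,"hand":85},{"x":0,"y":0,"z":0,"rx":0,"ry":0,"rz":0,"hand":85}]'
python3 - <<'E'
from h import *
c=get_calibration('wrist');f=grab_frame('wrist'); cv2.imwrite('pics/w4.png',f[:,:,::-1]); np.save('w4.npy',c,allow_pickle=True)
p=proj(c,[585,-268,97]);print(p)
x,y=int(p[0])-50,int(p[1])-70
s=cv2.imread('pics/w4.png')[y:y+150,x:x+100]; k=cv2.imread('pics/w3.png')[107:257,267:367]
print('sampler crop origin',x,y)
cv2.imwrite('pics/m.png',cv2.resize(np.hstack([k,s]),None,fx=4,fy=4,interpolation=cv2.INTER_CUBIC))
E
```

```text
clock: 10.5
eef_pos: [585.0, -267.3, 250.0]
tcp_rot: [-3.14, -0.002, 1.939]
contact_force: [0.3, 0.6, 0.2]
opening: 0.996
grasp_force: 0.0
[316.96044967 180.16803453]
sampler crop origin 266 110
```

View pics/m.png

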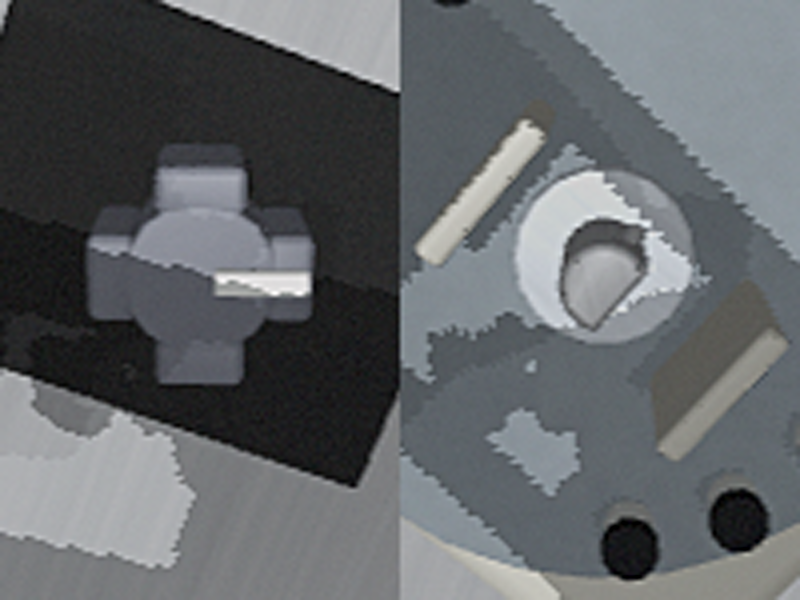

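Left: the knob stands upright on the mat, rib from (215,283) to (312,283). Right: the shaft's flat, from about (590,328) to (645,265), faces the lower-right guard. Boss circle is centred at (604,256).

```bash
python3 - <<'E'
from h import *
c=np.load('w3.npy',allow_pickle=True).item()
g=lambda u,v,z:atz(c,(267+u/4-.375,107+v/4-.375),z)[:2]
a,b=g(215,283.5,55),g(312,283.5,55);d=b-a;u=d/np.hypot(*d)
print('knob rib',a,b,np.hypot(*d),'yaw',np.arctan2(d[1],d[0]),'ctr',b-27.3*u)
print('W/E z44',g(88,275,44),g(314,275,44),(g(88,275,44)+g(314,275,44))/2)
print('N/S',g(202,168,44),g(200,342,44))
c=np.load('w4.npy',allow_pickle=True).item()
h=lambda u,v,z:atz(c,(266+(u-400)/4-.375,110+v/4-.375),z)[:2]
L=[h(426,257,106),h(535,124,106)];R=[h(667,454,106),h(780,337,106)]
for P in(L,R):
    d=P[1]-P[0];print('guard',P[0].round(1),P[1].round(1),np.hypot(*d).round(1),'xyaw',(np.arctan2(d[1],d[0])-np.pi/2).round(3))
ml,mr=sum(L)/2,sum(R)/2;d=mr-ml
print('x axis yaw',np.arctan2(d[1],d[0]),np.hypot(*d),'mid',(ml+mr)/2)
# inner edges
il,ir=(h(437,265,106)+h(548,133,106))/2,(h(658,447,106)+h(772,330,106))/2
print('inner gap',np.hypot(*(ir-il)),(il+ir)/2)
E4=[h(514,256,62),h(693,256,62),h(604,168,62),h(604,343.5,62)]
print('boss',[e.round(1) for e in E4],sum(E4)/4)
f0,f1=h(594,328,97),h(646,270,97);d=f1-f0;print('flat',f0,f1,np.hypot(*d),np.arctan2(d[1],d[0])-np.pi/2)
E
```

```text
knob rib [601.57210677  43.8441839 ] [624.97454677  52.91188572] 25.09775715588129 yaw 0.36965665962326405 ctr [599.51862224  43.0485239 ]
W/E z44 [570.15806969  31.27142952] [626.56044405  53.12988175] [598.35925687  42.20065564]
N/S [588.24291479  68.95478891] [604.8819809   24.65567755]
guard [ 540.6 -275.9] [ 554.4 -235.7] 42.5 xyaw -0.332
guard [ 615.7 -303. ] [ 630.3 -263.3] 42.3 xyaw -0.353
x axis yaw -0.34732106597914403 80.28536679328394 mid [ 585.25927366 -269.44434042]
inner gap 73.84758207634127 [ 585.58481124 -269.4165198 ]
boss [array([ 561.2, -278.5]), array([ 608.7, -260.1]), array([ 576.1, -245.9]), array([ 594.5, -293.5])] [ 585.13787624 -269.49255784]
flat [ 586.68247021 -280.47042102] [ 593.52335375 -261.26628023] 20.3861892290694 -0.3422045239773517
```

```bash

python3 -m creep '[{"x":0,"y":0,"z":0,"rx":0,"ry":0,"rz":0.1744,"hand":85},{"x":0,"y":0,"z":0,"rx":0,"ry":0,"rz":0.1744,"hand":85},{"x":0,"y":0,"z":0,"rx":0,"ry":0,"rz":0.1744,"hand":85},{"x":0,"y":0,"z":0,"rx":0,"ry":0,"rz":0.1744,"hand":85},{"x":0,"y":0,"z":0,"rx":0,"ry":0,"rz":0.1744,"hand":85},{"x":0,"y":0,"z":0,"rx":0,"ry":0,"rz":0.1744,"hand":85},{"x":0,"y":0,"z":0,"rx":0,"ry":0,"rz":0.1744,"hand":85},{"x":0,"y":0,"z":0,"rx":0,"ry":0,"rz":0.1744,"hand":85},{"x":0,"y":0,"z":0,"rx":0,"ry":0,"rz":0.1744,"hand":85},{"x":10,"y":-23,"z":0,"rx":0,"ry":0,"rz":0,"hand":85},{"x":20,"y":-45,"z":0,"rx":0,"ry":0,"rz":0,"hand":85},{"x":20,"y":-45,"z":0,"rx":0,"ry":0,"rz":0,"hand":85},{"x":20,"y":-45,"z":10,"rx":0,"ry":0,"rz":0,"hand":85},{"x":20,"y":-45,"z":10,"rx":0,"ry":0,"rz":0,"hand":85},{"x":20,"y":-45,"z":10,"rx":0,"ry":0,"rz":0,"hand":85},{"x":15.4,"y":-35.6,"z":10,"rx":0,"ry":0,"rz":0,"hand":85},{"x":0,"y":0,"z":0,"rx":0,"ry":0,"rz":0,"hand":85},{"x":0,"y":0,"z":0,"rx":0,"ry":0,"rz":0,"hand":85}]'
python3 - <<'E'
from h import *
c=get_calibration('wrist');f=grab_frame('wrist'); cv2.imwrite('pics/w5.png',f[:,:,::-1]); np.save('w5.npy',c,allow_pickle=True)
plan(599.2,42.5,10,0.37)
p=proj(c,[599.2,42.5,50]);x,y=int(p[0])-50,int(p[1])-37;print(x,y)
cv2.imwrite('pics/w5c.png',cv2.resize(f[y:y+75,x:x+100,::-1],None,fx=6,fy=6,interpolation=cv2.INTER_CUBIC))
E
```

```text
clock: 12.8
eef_pos: [599.4, 43.1, 211.4]
tcp_rot: [-3.142, 0.0, 0.374]
contact_force: [0.0, 0.1, -0.1]
opening: 0.999
grasp_force: 0.0
t 12.85 pose [599.6  42.3 211.6] [ 3.141 -0.     0.372] F [-0.7 -0.8  0.4] open 0.997 grip 0.0 j6 1.27
turn [ 0.0002 -0.0001  0.0023] shift now [ -0.4  -0.3 201.6] shift after turn [ -0.3  -0.3 201.6]
266 140
```

View pics/w5c.png

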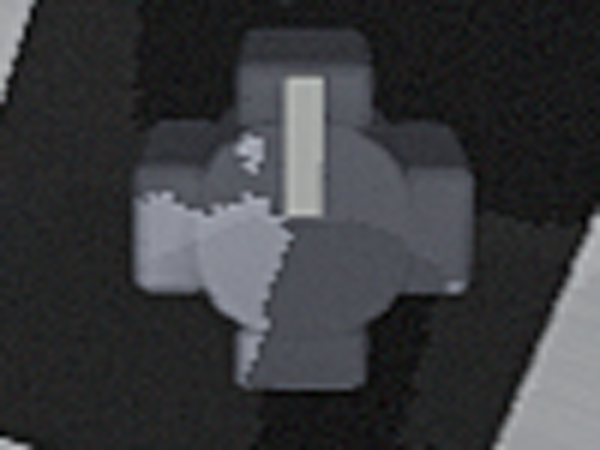

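```bash
python3 - <<'E'
from h import *
c=np.load('w5.npy',allow_pickle=True).item()
g=lambda u,v,z:atz(c,(266+u/6-.42,140+v/6-.42),z)[:2]
a,b=g(303.5,215,55),g(304.5,78,55);d=b-a;u=d/np.hypot(*d)
print(a,b,np.hypot(*d),'yaw',np.arctan2(d[1],d[0]),'ctr',b-27*u)
print('WE',(g(134,230,44)+g(474,230,44))/2,np.hypot(*(g(134,230,44)-g(474,230,44))))
E
python3 -m creep '[{"x":0,"y":0,"z":30,"rx":0,"ry":0,"rz":0,"hand":85},{"x":0,"y":0,"z":40,"rx":0,"ry":0,"rz":0,"hand":85},{"x":0,"y":0,"z":40,"rx":0,"ry":0,"rz":0,"hand":85},{"x":0,"y":0,"z":0,"rx":0,"ry":0,"rz":0,"hand":85}]'
```

```text
[602.09903671  43.52504613] [624.12845135  52.00610204] 23.60558024824889 yaw 0.36749821836203656 ctr [598.93126538  42.30549281]
WE [597.13158243  41.47055016] 60.73700596021209
clock: 13.35
eef_pos: [597.7, 40.9, 99.0]
tcp_rot: [-3.14, 0.005, 0.37]
contact_force: [0.4, -0.1, 0.7]
opening: 1.0
grasp_force: 0.0
```

```bash

python3 -m creep '[{"x":-0.5,"y":0,"z":35,"rx":0,"ry":0,"rz":0,"hand":85},{"x":0,"y":0,"z":30,"rx":0,"ry":0,"rz":0,"hand":85},{"x":0,"y":0,"z":15,"rx":0,"ry":0,"rz":0,"hand":85},{"x":0,"y":0,"z":10,"rx":0,"ry":0,"rz":0,"hand":85},{"x":0,"y":0,"z":0,"rx":0,"ry":0,"rz":0,"hand":85},{"x":0,"y":0,"z":0,"rx":0,"ry":0,"rz":0,"hand":85}]'
python3 -m creep '[{"x":0,"y":0,"z":0,"rx":0,"ry":0,"rz":0,"hand":50},{"x":0,"y":0,"z":0,"rx":0,"ry":0,"rz":0,"hand":50},{"x":0,"y":0,"z":0,"rx":0,"ry":0,"rz":0,"hand":50},{"x":0,"y":0,"z":0,"rx":0,"ry":0,"rz":0,"hand":50},{"x":0,"y":0,"z":0,"rx":0,"ry":0,"rz":0,"hand":50},{"x":0,"y":0,"z":0,"rx":0,"ry":0,"rz":0,"hand":50}]' 70
```

```text
clock: 14.1
eef_pos: [600.2, 41.8, 12.3]
tcp_rot: [3.141, -0.001, 0.37]
contact_force: [-0.1, 0.6, 0.5]
opening: 0.996
grasp_force: 0.0
clock: 14.85
eef_pos: [600.0, 41.9, 12.2]
tcp_rot: [3.141, -0.001, 0.37]
contact_force: [-2.5, 0.7, 6.6]
opening: 0.694
grasp_force: 76.1
```

```bash

python3 -m creep '[{"x":0,"y":0,"z":-20,"rx":0,"ry":0,"rz":0,"hand":50},{"x":0,"y":0,"z":-40,"rx":0,"ry":0,"rz":0,"hand":50},{"x":0,"y":0,"z":-45,"rx":0,"ry":0,"rz":0,"hand":50},{"x":0,"y":0,"z":-35,"rx":0,"ry":0,"rz":0,"hand":50},{"x":0,"y":0,"z":0,"rx":0,"ry":0,"rz":0.143,"hand":50},{"x":0,"y":0,"z":0,"rx":0,"ry":0,"rz":0.143,"hand":50},{"x":0,"y":0,"z":0,"rx":0,"ry":0,"rz":0.143,"hand":50},{"x":0,"y":0,"z":0,"rx":0,"ry":0,"rz":0.143,"hand":50},{"x":0,"y":0,"z":0,"rx":0,"ry":0,"rz":0.141,"hand":50},{"x":10,"y":33,"z":0,"rx":0,"ry":0,"rz":0,"hand":50},{"x":14,"y":45,"z":0,"rx":0,"ry":0,"rz":0,"hand":50},{"x":14,"y":45,"z":0,"rx":0,"ry":0,"rz":0,"hand":50},{"x":14,"y":45,"z":0,"rx":0,"ry":0,"rz":0,"hand":50},{"x":14,"y":45,"z":0,"rx":0,"ry":0,"rz":0,"hand":50},{"x":13,"y":45,"z":0,"rx":0,"ry":0,"rz":0,"hand":50},{"x":12.6,"y":40.4,"z":0,"rx":0,"ry":0,"rz":0,"hand":50},{"x":0,"y":0,"z":0,"rx":0,"ry":0,"rz":0,"hand":50},{"x":0,"y":0,"z":0,"rx":0,"ry":0,"rz":0,"hand":50}]' 70
python3 - <<'E'
from h import *
for i in range(4):
    plan(586,-269.8,110,-.343); f=grab_frame('wrist')
c=get_calibration('wrist'); cv2.imwrite('pics/w6.png',f[:,:,::-1]); np.save('w6.npy',c,allow_pickle=True)
p=proj(c,[585,-269,160]);print(p,c['R'],c['t'])
x,y=int(p[0])-80,int(p[1])-70;print(x,y)
cv2.imwrite('pics/w6c.png',cv2.resize(f[y:y+120,x:x+160,::-1],None,fx=5,fy=5,interpolation=cv2.INTER_CUBIC))
E
```

```text
clock: 17.1
eef_pos: [585.2, -269.7, 151.9]
tcp_rot: [-3.141, 0.0, -0.343]
contact_force: [0.1, -0.2, -2.2]
opening: 0.691
grasp_force: 75.8
t 17.1 pose [ 585.2 -269.7  151.9] [-3.141  0.    -0.343] F [ 0.1 -0.2 -2.2] open 0.691 grip 75.8 j6 1.48
turn [-0.0003  0.0001 -0.0005] shift now [ 0.8 -0.2 41.9] shift after turn [ 0.8 -0.2 41.9]
t 17.15 pose [ 585.3 -269.3  151.8] [-3.141  0.    -0.343] F [-0.  -0.9 -1.7] open 0.687 grip 75.8 j6 1.48
turn [-0.0003  0.0001  0.0004] shift now [ 0.9  0.3 41.8] shift after turn [ 0.8  0.3 41.8]
t 17.2 pose [ 585.4 -269.   151.7] [-3.141  0.    -0.342] F [ 1.3  0.4 -0.7] open 0.698 grip 75.8 j6 1.48
turn [-0.0002  0.0002  0.001 ] shift now [ 0.8  0.5 41.7] shift after turn [ 0.8  0.5 41.7]
t 17.25 pose [ 585.5 -268.9  151.6] [-3.141  0.    -0.342] F [ 0.5  0.1 -1. ] open 0.692 grip 75.8 j6 1.48
turn [-0.0002  0.0001  0.0013] shift now [ 0.8  0.7 41.6] shift after turn [ 0.8  0.6 41.6]
[314.65496459 258.51247015] [[-3.34126298e-01 -9.42528309e-01  5.55991201e-05]
 [-9.01045941e-01  3.19438105e-01  2.93386281e-01]
 [-2.76542636e-01  9.79779746e-02 -9.55993979e-01]] [-58.84760604 598.4288502  491.31983647]
234 188
```

View pics/w6c.png

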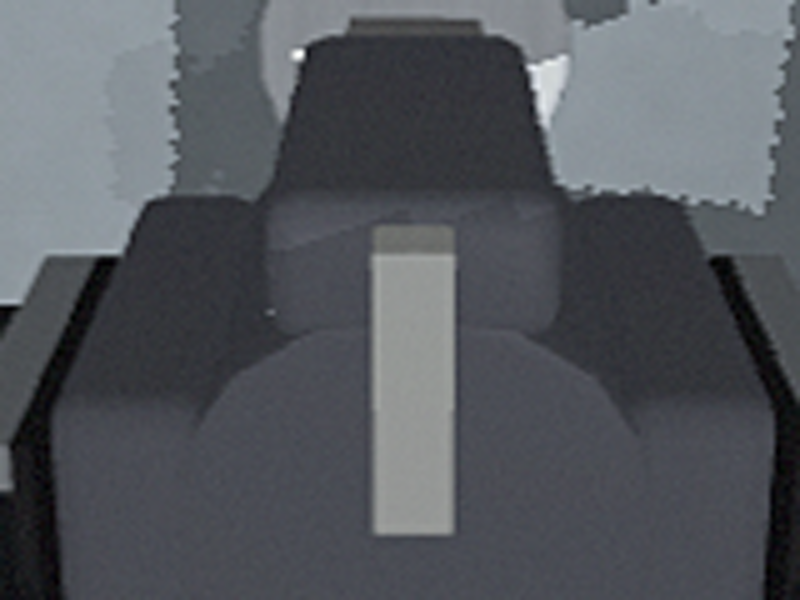

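The held knob is straight in the gripper, rib from (414,253) to (414,535). The boss behind it spans columns 260 to 573, so it is centred laterally too.

```bash
python3 - <<'E'
from h import *
c=np.load('w6.npy',allow_pickle=True).item()
g=lambda u,v,z:atz(c,(234+u/5-.4,188+v/5-.4),z)[:2]
for z in(193,195,197):
    a,b=g(414,535,z),g(414,253,z);d=b-a;u=d/np.hypot(*d)
    print(z,a,b,np.hypot(*d),'yaw',np.arctan2(d[1],d[0]),'ctr',b-27*u,a-3*u)
print('boss lateral',g(260,60,62),g(573,60,62),(g(260,60,62)+g(573,60,62))/2)
plan(586,-269.8,110,-.343)
E
```

```text
193 [ 587.02865893 -270.62486917] [ 610.08296959 -278.79170591] 24.45809604823708 yaw -0.34045009308703683 ctr [ 584.6326489 -269.7760985] [ 584.20084552 -269.62313501]
195 [ 588.3811898 -271.1022718] [ 610.979572   -279.10759891] 23.97440593137911 yaw -0.34045009308703356 ctr [ 585.52925131 -270.0919915 ] [ 585.55337639 -270.10053765]
197 [ 589.73372068 -271.57967444] [ 611.8761744  -279.42349191] 23.490715814521067 yaw -0.34045009308703633 ctr [ 586.42585372 -270.40788449] [ 586.90590727 -270.57794028]
boss lateral [ 592.50703295 -245.86270535] [ 575.34091906 -294.28351072] [ 583.923976   -270.07310804]
t 17.3 pose [ 585.5 -268.9  151.5] [-3.141  0.    -0.341] F [ 0.6 -0.1 -1.1] open 0.692 grip 75.8 j6 1.48
turn [-0.0001  0.0001  0.0015] shift now [ 0.7  0.7 41.5] shift after turn [ 0.7  0.6 41.5]
```

```bash

python3 -m creep '[{"x":-0.3,"y":0,"z":20,"rx":0,"ry":0,"rz":0,"hand":50},{"x":0,"y":0,"z":18,"rx":0,"ry":0,"rz":0,"hand":50},{"x":0,"y":0,"z":6,"rx":0,"ry":0,"rz":0,"hand":50},{"x":0,"y":0,"z":3,"rx":0,"ry":0,"rz":0,"hand":50},{"x":0,"y":0,"z":3,"rx":0,"ry":0,"rz":0,"hand":50},{"x":0,"y":0,"z":0,"rx":0,"ry":0,"rz":0,"hand":50}]' 70
```

```text
clock: 18.05
eef_pos: [585.3, -270.1, 101.5]
tcp_rot: [-3.142, -0.0, -0.343]
contact_force: [-0.0, 0.2, -1.9]
opening: 0.697
grasp_force: 75.9
```

Underside is below the shaft top with no force, so the bore has found the shaft. Continuing to the catches.

```bash

python3 -m creep '[{"x":0,"y":0,"z":4,"rx":0,"ry":0,"rz":0,"hand":50},{"x":0,"y":0,"z":4,"rx":0,"ry":0,"rz":0,"hand":50},{"x":0,"y":0,"z":4,"rx":0,"ry":0,"rz":0,"hand":50},{"x":0,"y":0,"z":0,"rx":0,"ry":0,"rz":0,"hand":50}]' 100
python3 -m creep '[{"x":0,"y":0,"z":4,"rx":0,"ry":0,"rz":0,"hand":50},{"x":0,"y":0,"z":4,"rx":0,"ry":0,"rz":0,"hand":50},{"x":0,"y":0,"z":4,"rx":0,"ry":0,"rz":0,"hand":50},{"x":0,"y":0,"z":0,"rx":0,"ry":0,"rz":0,"hand":50}]' 100
```

```text
clock: 18.55
eef_pos: [585.4, -269.7, 88.9]
tcp_rot: [-3.141, -0.0, -0.343]
contact_force: [3.0, 0.9, -3.3]
opening: 0.689
grasp_force: 109.8
clock: 19.05
eef_pos: [585.4, -269.8, 77.0]
tcp_rot: [-3.141, -0.0, -0.343]
contact_force: [4.8, 2.3, -3.2]
opening: 0.687
grasp_force: 109.3
```

```bash

python3 -m creep '[{"x":0,"y":0,"z":3,"rx":0,"ry":0,"rz":0,"hand":50},{"x":0,"y":0,"z":2,"rx":0,"ry":0,"rz":0,"hand":50},{"x":0,"y":0,"z":0,"rx":0,"ry":0,"rz":0,"hand":50}]' 100
python3 -m creep '[{"x":0,"y":0,"z":1.5,"rx":0,"ry":0,"rz":0,"hand":50},{"x":0,"y":0,"z":1.5,"rx":0,"ry":0,"rz":0,"hand":50},{"x":0,"y":0,"z":0,"rx":0,"ry":0,"rz":0,"hand":50},{"x":0,"y":0,"z":0,"rx":0,"ry":0,"rz":0,"hand":50}]' 100
```

```text
clock: 19.42
eef_pos: [585.3, -270.0, 72.0]
tcp_rot: [-3.142, -0.0, -0.343]
contact_force: [3.5, 1.5, -3.6]
opening: 0.689
grasp_force: 109.9
clock: 19.92
eef_pos: [585.4, -270.1, 70.4]
tcp_rot: [3.142, -0.001, -0.343]
contact_force: [-0.1, 3.8, 9.4]
opening: 0.687
grasp_force: 111.4
```

```bash

python3 -m creep '[{"x":0,"y":0,"z":1.5,"rx":0,"ry":0,"rz":0,"hand":50},{"x":0,"y":0,"z":1.5,"rx":0,"ry":0,"rz":0,"hand":50},{"x":0,"y":0,"z":0,"rx":0,"ry":0,"rz":0,"hand":50},{"x":0,"y":0,"z":0,"rx":0,"ry":0,"rz":0,"hand":50}]' 100
```

```text
clock: 20.42
eef_pos: [585.4, -270.1, 70.3]
tcp_rot: [3.141, -0.001, -0.343]
contact_force: [-9.4, 8.5, 37.3]
opening: 0.687
grasp_force: 114.7
```

Hard stop at 37 N with the TCP at 70.3, which puts the underside at 62. It is home. Easing off, releasing, and retreating.

```bash

python3 -m creep '[{"x":0,"y":0,"z":-3,"rx":0,"ry":0,"rz":0,"hand":50},{"x":0,"y":0,"z":0,"rx":0,"ry":0,"rz":0,"hand":50},{"x":0,"y":0,"z":0,"rx":0,"ry":0,"rz":0,"hand":70},{"x":0,"y":0,"z":0,"rx":0,"ry":0,"rz":0,"hand":85},{"x":0,"y":0,"z":0,"rx":0,"ry":0,"rz":0,"hand":85},{"x":0,"y":0,"z":0,"rx":0,"ry":0,"rz":0,"hand":85},{"x":0,"y":0,"z":0,"rx":0,"ry":0,"rz":0,"hand":85},{"x":0,"y":0,"z":-20,"rx":0,"ry":0,"rz":0,"hand":85},{"x":0,"y":0,"z":-40,"rx":0,"ry":0,"rz":0,"hand":85},{"x":0,"y":0,"z":-50,"rx":0,"ry":0,"rz":0,"hand":85},{"x":0,"y":0,"z":-50,"rx":0,"ry":0,"rz":0,"hand":85},{"x":0,"y":0,"z":-20,"rx":0,"ry":0,"rz":0,"hand":85},{"x":0,"y":0,"z":0,"rx":0,"ry":0,"rz":0,"hand":85},{"x":0,"y":0,"z":0,"rx":0,"ry":0,"rz":0,"hand":85}]' 60
python3 - <<'E'
from h import *
f=grab_frame('wrist');c=get_calibration('wrist'); np.save('w7.npy',c,allow_pickle=True)
p=proj(c,[585,-269.5,100]);x,y=int(p[0])-60,int(p[1])-45;print(x,y)
print('rib if home',[(proj(c,[585.2+r*np.cos(-.343),-269.5+r*np.sin(-.343),113])-[x,y])*5 for r in(3,27)])
print('rib if 6mm up',[(proj(c,[585.2+r*np.cos(-.343),-269.5+r*np.sin(-.343),119])-[x,y])*5 for r in(3,27)])
cv2.imwrite('pics/w7c.png',cv2.resize(f[y:y+90,x:x+120,::-1],None,fx=5,fy=5,interpolation=cv2.INTER_CUBIC))
E
```

```text
clock: 22.18
eef_pos: [584.6, -269.7, 248.7]
tcp_rot: [-3.142, 0.001, -0.343]
contact_force: [-0.5, 1.1, -0.9]
opening: 0.994
grasp_force: 0.0
254 134
rib if home [array([303.79543314, 229.29330249]), array([303.75230565, 105.24014664])]
rib if 6mm up [array([303.6519529 , 237.18935968]), array([303.60423766, 110.74263863])]
```

View pics/w7c.png

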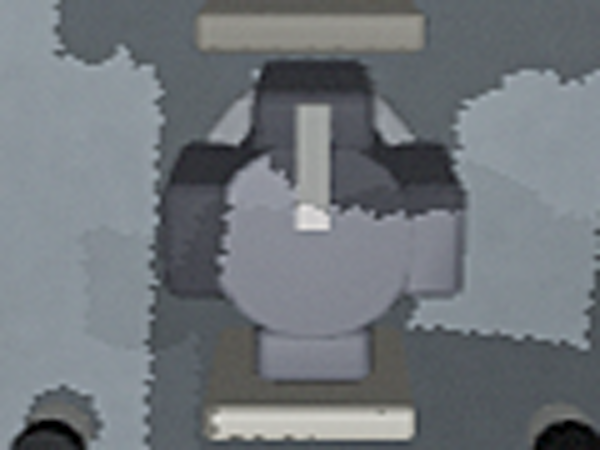

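The knob sits between the guards. Its rib runs from (313,231) to (313,104), matching the fully-home prediction of 229 to 105, and the pointer is on the flat's side. The gripper is clear, so I'm handing in.

```bash
python3 -c "
from rig import *
print(sign_off())"
```

```text
the job is handed in; nothing more can be done
None
```

The knob was stood on the rubber mat, re-gripped by its other two arms and pushed onto the D-shaft to a hard stop. The last picture shows it fully home with the pointer on the flat's side; I let go, backed the arm off and handed in at about 22 s, and no verdict came back.

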